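# Coating gauge held on the marked spot

### The job

Slide the clear guard of the sloping test bench fully open by its orange tab, then take the yellow coating gauge out of its black stand. Set its spring-loaded brass tip inside the white ring on the blue panel, with the gauge square to the sloping panel, and press lightly until the tip has sprung about half way in; finish while holding it there, still gripped and steady. Never press hard, and leave the dropper bottle and the tape measure alone.

Things in the scene. Friction and masses are not known exactly. Their poses are not given: they have to be found in the camera images.
- guard (a joint): travel of the clear guard, in m: 0 shut (over the ring), 0.118 fully open (at its stop). It opens along +y of spot (to the left), needs about 1.5 N, stays where left. A clear sheet 122 (x) x 115 (y) x 4 mm with two orange edge bars, parallel to the panel, its upper face 11 mm above the panel's; its two rails along y reach 16 mm above the panel's face, 59 mm off the ring's centre
- guard_tab (a point): middle of the grip part of the guard's upright orange tab; it moves with the guard. The tab is 32 mm along x and 12 mm thick along y (grip it across y), its top 14 mm above this point, the clear sheet 26 mm below it (a 44 x 24 mm foot 23 mm below). Axes as spot: z square to the sloping panel, y the opening direction
- spot (a point): the marked spot: centre of the white ring (30 mm inside diameter, small white dot in the middle) on the upper face of the blue panel. z: the panel's outward normal, leaning 15 degrees from vertical towards the bench's near side (-x); x up the slope, away from the robot; y level, to the left. All fixed. The bench's bed is 150 mm along x and reaches from 69 mm right to 193 mm left of the spot
- coupon: the fixed blue painted panel, 104 x 104 x 3 mm; origin at the centre of its underside, axes as spot
- gauge: the yellow coating gauge (about 0.15 kg): a yellow body 34 mm (its x) by 26 mm (its y) by 88 mm high with a small screen on its -x face; below it a steel barrel of 20 mm diameter, 40 mm long, out of which the sprung brass tip sticks another 20 mm. Origin at the centre of the yellow body's underside; z points up along the gauge, from tip to top
- gauge_grip (a point): the place to grip the gauge, on its axis, 50 mm above the yellow body's underside, 38 mm below its top and 110 mm above the end of the unpressed tip; grip across the gauge's y (26 mm) from above. Axes as gauge
- probe_tip (a point): centre of the flat end of the gauge's brass tip, 12 mm diameter; it moves with the tip when pressed. Axes as gauge
- sleeve (a joint): how far the brass tip is pressed into the gauge, in m: 0 free, 0.012 fully in (rigid stop). A spring pushes it out with 1.6 N at 0 and 6.4 N at 0.012 (about 4 N half way in)
- stand: the fixed black stand: a block 64 x 64 x 70 mm high with a round well of 24 mm diameter, 64 mm deep, in its top, on a 100 x 90 x 6 mm foot; origin at the centre of its underside. The gauge stands upright in it, the yellow body on the block's top, barrel and tip hanging in the well: raise it straight up by 65 mm or more to take it out
- dropper_mid (a point): bystander: a small brown dropper bottle, 33 mm across, 102 mm high, standing loose behind the work; this point is half-way up
- tape_measure_mid (a point): bystander: a yellow tape measure, 39 x 80 x 62 mm, standing loose behind the work; this point is half-way up
Things that resemble listed ones, but are neither listed nor needed, are in the scene too. There is more than one size of the gauge; the one meant has the size given above.

How it is judged (in metres and radians):
On the way, in this order (a step that is already met when the one before it is completed fails the run):
1. the guard is slid fully open (value of joint guard above 0.104 m), for 0.2 s.
2. the gauge is drawn out of its stand in the gripper (contact force between gauge and the fingers above 1 N and contact force between gauge and stand below 0.05 N and z of probe_tip in the frame of stand above 0.072 m), for 0.1 s.
3. the gauge's tip is pressed lightly inside the ring, square to the panel (distance between probe_tip and spot below 0.01 m and angle between the z axis of gauge_grip and the z axis of spot, either way round below 0.12 rad and angle between gauge_grip's own z axis and vertical below 0.8 rad and contact force between gauge and coupon between 1 and 8 N and value of joint sleeve between 0.002 and 0.0105 m and contact force between gauge and the fingers above 1 N and contact force between gauge and stand below 0.05 N and value of joint guard above 0.104 m), for 0.5 s.
At the end, for the whole second after the job is handed in: Guard open at least 104 of 118 mm. Gauge gripped, out of its stand, at rest (under 10 mm/s), tip centre within 10 mm of the ring centre, axis within 0.12 rad of square to the panel, tip pressed in 2 to 10.5 mm, bearing with 1 to 8 N, through the last second (all of step 3 and linear speed of gauge below 0.01 m/s); the arm keeps its last pose, push and grip.
It fails at once if the gauge is pressed hard on the panel (over 20 N) (contact force between gauge and coupon above 20 N).
It fails at once if the dropper bottle or the tape measure is shifted by more than 30 mm (distance of any of dropper_mid, tape_measure_mid from where it was at the start of the episode above 0.03 m).
It also fails if it takes over 58 s, if anything falls off the work surface, if the arm or the gripper's body presses on something with over 40 N, if the wrist force passes 120 N, or if a joint passes its speed limit or range.

### The arm

A 6-joint arm with a two-finger parallel gripper is mounted at the origin on the work surface; the furniture and walls round the work are solid. World frame = base frame: x ahead of the robot, y to its left, z up, the work surface at z = 0. Lengths are in m, angles in degrees, forces in N, time in s.
With the tool pointing down it reaches from about 0.25 to 0.725 m from the base axis. Payload 9.7 kg.
Tool frame: the origin (TCP) lies at the very end of the fingers, on their centre line; the grasp point (between the pads) lies 19 mm behind it; z points along the fingers, y is the direction in which the jaws open and shut (so a half turn about z gives the same grasp; the last joint's range is limited). The gripper opens to 85 mm and grips with 20 to 120 N. Pads are 22 mm wide; open, the fingers measure 114 mm over their backs; the gripper's body (76 mm by 85 mm) begins 54 mm behind the grasp point. The pads swing forward as they close: fully open they stand 13 mm farther back than shut.
Start: joints at [-73.625, 4.979, 10.078, 95.1, 0, 90], TCP at [0.155, -0.528, 0.231] pointing down, gripper open.
Joint ranges: [-179.16, 179.16], [-48.56, 103.87], [-65.8, 70.77], [-126.05, 130.52], [-82.76, 87.17], [-180, 180]. Speed limits (degrees/s): [127.2, 127.2, 147.25, 180, 180, 180].

### API

Orientations are given as [roll, pitch, yaw] about the fixed x, y, z axes, in that order (R = Rz(yaw) Ry(pitch) Rx(roll)).
In Python, from workcell import bot gives the robot as it stands.
- The arm moves only by the shell command python3 -m pendant 'ROWS' [FORCE]. ROWS is JSON, a list that holds one entry, the list of rows, each a list of 7 numbers: the shift along the tool's x, y, z in cm, then the turn, a rotation vector about the tool's x, y, z in rad, then the opening in per cent of the stroke, from 0 (shut) to 100 (fully open). In form: [[[dx, dy, dz, ax, ay, az, gripper], ...]]. A call has 1 to 5 rows; each row shifts and turns the pose as measured when the row begins, along the tool's axes as they then stand; what a row does not reach is not made up. A row lasts 1/12 s, in which the tool goes at most 41.7 mm and 7.16 degrees, less where a joint would pass 70% of its speed; a pose out of reach is approached as far as the arm can. A call with a gripper value outside its range is refused whole. The fingers move at their own pace and stop on an object; FORCE is the grip in N (left out, the last holds). Time passes only in rows, so rows that do not move let the fingers close. It gives the time, the measured TCP pose, the force and the opening at its end, in the units of the state.
- bot.get_obs(): the state, without advancing time (a new reading comes with each control period).
- bot.camera(name): name is "scene" or "top"; returns the picture (400x640x3 uint8, red, green, blue); there is no depth.
- bot.get_calibration(name): a dict with "intrinsics" (3x3 intrinsics, pixels), "pose" (4x4, takes a point from camera to world coordinates). Camera axes: x right, y down, z forward; pixel columns grow to the right and rows downward; lengths in m; the calibration is good to about 2 mm. A picture is of the moment at which its call begins. get_calibration takes no time and is no camera call.
- bot.job_done(): hands the job in, once; it reports no verdict.
Trained networks look in the newest picture that a camera, given by its name, has taken for a name from the list of things; names that differ only in an ending like _2 or _b are one class to them, and where a whole thing is asked for, a point or a joint stands for the part that bears it (a point fixed in the world has none). Each returns a list of dicts, best first, with "confidence" (0 to 1); they miss things now and then, are a little off and sometimes report something else, mostly with a low value. They report only what shows in the picture. A call takes as long as a camera call. They do not tell look-alikes from the thing itself.
- bot.masks_of(camera, thing): "pixels" (400x640 bool, what is visible of it) and "extent" ([left, top, right, bottom] in pixels, round what is visible of it).
- bot.mark_of(camera, thing): "uv" ([column, row] in pixels: a listed point, or the origin of a listed thing).
The state is a dict: "time": time; "q": joint angles; "qd": joint speeds; "joint_efforts": joint torques, N m; "ee_pos": TCP position; "tcp_rot": TCP orientation; "wrist_force": force on the tool from outside, world axes, zero at the start; "torque": the same for the moment, N m; "opening": finger opening in m.
Only numpy, scipy, OpenCV 4.12 (cv2) and the standard library are available. Lean on these libraries where they do the work, as an engineer would, in place of code of your own. Each camera call takes 0.05 s, during which the arm holds its last target. There are 200 camera calls.

## Working session

There is one attempt and no reset: what is moved stays moved. The work goes in short steps, Python scripts to look and compute and a shell command to move; the robot and the scene stay as the last step left them, time stands still between calls to the robot, and variables do not carry over. Pictures are saved under pics/ and viewed, about 8 in all and at most 12, crops included, and the job is handed in when it is done.

```bash
mkdir -p pics; ls
cat > h.py <<'E'
import numpy as np, cv2
from scipy.spatial.transform import Rotation as R
from workcell import bot
def cal(c):
    k=bot.get_calibration(c); return np.array(k["intrinsics"]),np.array(k["pose"])
def ray(c,uv):
    K,P=cal(c); d=P[:3,:3]@np.linalg.solve(K,[uv[0],uv[1],1]); return P[:3,3],d/np.linalg.norm(d)
def tri(m):
    A=np.zeros((3,3));b=np.zeros(3)
    for c,uv in m.items():
        o,d=ray(c,uv);M=np.eye(3)-np.outer(d,d);A+=M;b+=M@o
    x=np.linalg.solve(A,b); return x,[float(np.linalg.norm(np.cross(ray(c,u)[1],x-ray(c,u)[0]))) for c,u in m.items()]
def proj(c,p):
    K,P=cal(c); q=K@(P[:3,:3].T@(np.array(p)-P[:3,3])); return q[:2]/q[2]
def snap(name):
    for c in("scene","top"): cv2.imwrite(f"pics/{name}_{c}.png",cv2.cvtColor(bot.camera(c),cv2.COLOR_RGB2BGR))
E
python3 - <<'E'
from h import *
snap("a"); print(bot.get_obs())
for c in("scene","top"):
    print(c,cal(c)[1].round(3).tolist())
    for n in["guard_tab","spot","gauge","gauge_grip","probe_tip","stand","dropper_mid","tape_measure_mid"]:
        print(n,[(np.round(r["uv"],1).tolist(),round(r["confidence"],2)) for r in bot.mark_of(c,n)])
E
```

```text
pics
{'time': 0.1, 'q': array([-7.36255020e+01,  5.00880319e+00,  1.00386246e+01,  9.50985451e+01,
        7.04728120e-04,  9.00007575e+01]), 'qd': array([ 0.00101922, -0.01561095, -0.00274634,  0.01694164,  0.01386639,
       -0.06569283]), 'joint_efforts': array([ 6.23115784e-05, -5.21560907e+01,  4.65654552e+01,  1.60969910e-02,
       -2.45905125e-05,  6.71280674e-06]), 'ee_pos': array([ 0.15500011, -0.52749951,  0.23064245]), 'tcp_rot': array([-1.79931276e+02, -7.03818998e-04,  1.63737396e+01]), 'wrist_force': array([0.90898524, 0.92007453, 0.23270277]), 'torque': array([-0.01903919,  0.00166988, -0.01174492]), 'opening': 0.08564391419337455}
scene [[-0.885, -0.253, 0.391, 0.159], [-0.466, 0.491, -0.737, 0.751], [-0.006, -0.834, -0.552, 0.724], [0.0, 0.0, 0.0, 1.0]]
guard_tab [([304.6, 261.7], 0.7)]
spot []
gauge [([359.5, 181.4], 0.92), ([384.6, 222.4], 0.66)]
gauge_grip [([386.8, 195.5], 0.94), ([357.3, 164.9], 0.91)]
probe_tip [([384.2, 251.4], 0.36), ([246.1, 206.4], 0.33)]
stand [([353.7, 206.1], 0.77), ([247.8, 207.6], 0.46)]
dropper_mid [([248.1, 208.2], 0.59)]
tape_measure_mid [([274.8, 186.5], 0.71), ([355.8, 206.7], 0.45)]
top [[0.001, -0.999, 0.034, 0.557], [-1.0, -0.001, -0.008, -0.085], [0.008, -0.034, -0.999, 1.189], [0.0, 0.0, 0.0, 1.0]]
guard_tab [([245.9, 235.2], 0.57)]
spot []
gauge [([335.0, 267.3], 0.8), ([391.8, 219.3], 0.61)]
gauge_grip [([395.3, 219.5], 0.53)]
probe_tip [([389.8, 218.2], 0.35)]
stand [([393.6, 216.1], 0.56)]
dropper_mid [([320.3, 134.5], 0.45)]
tape_measure_mid [([363.9, 133.6], 0.86)]
```

View pics/a_scene.png

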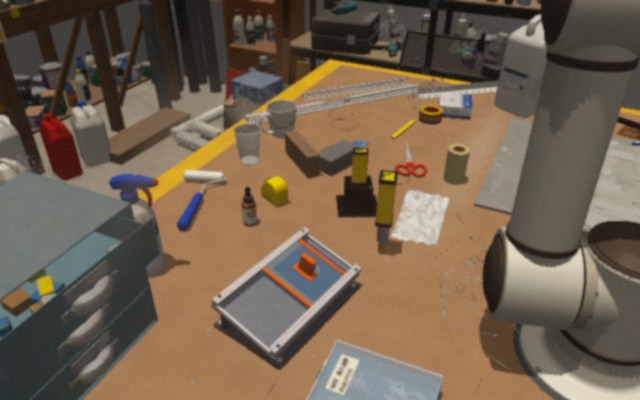

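View pics/a_top.png

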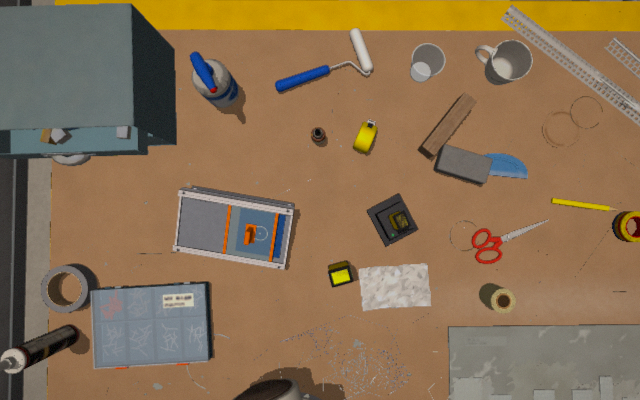

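The scene picture shows the bench at about (285,285) with its tab at (306,264), the stand holding a gauge at (358,165), and a look-alike gauge standing loose at (386,200). In the top view the bench is at (235,230), the stand and gauge at (393,219), and the loose gauge at (341,274).

Run:
```python
from h import *
print("tab",tri({"scene":(304.6,261.7),"top":(245.9,235.2)}))
print("grip",tri({"scene":(357.3,164.9),"top":(395.3,219.5)}))
print("gaugeorg",tri({"scene":(359.5,181.4),"top":(391.8,219.3)}))
print("stand",tri({"scene":(353.7,206.1),"top":(393.6,216.1)}))
t=cv2.imread("pics/a_top.png"); s=cv2.imread("pics/a_scene.png")
a=cv2.resize(t[175:280,165:305],None,fx=5,fy=5,interpolation=cv2.INTER_CUBIC)
b=cv2.resize(t[190:250,360:425],None,fx=6,fy=6,interpolation=cv2.INTER_CUBIC)
c=cv2.resize(s[225:360,205:365],None,fx=4,fy=4,interpolation=cv2.INTER_CUBIC)
d=cv2.resize(s[135:250,335:405],None,fx=5,fy=5,interpolation=cv2.INTER_CUBIC)
cv2.imwrite("pics/crop_bench.png",a)
H=580;im=np.zeros((H,760,3),np.uint8);im[:360,:390]=b;im[:575,400:750]=d;cv2.imwrite("pics/crop_g.png",im)
for cam,n in(("top","stand"),("top","gauge"),("top","guard_tab"),("top","coupon")):
    for r in bot.masks_of(cam,n):
        m=np.argwhere(r["pixels"])[:,::-1].astype(np.float32)
        print(n,r["confidence"],r["extent"],cv2.minAreaRect(m))
```

```text
tab (array([0.50725871, 0.09903607, 0.08817659]), [0.0020061766514326406, 0.002006176651432725])
grip (array([ 0.5426079 , -0.23022187,  0.11856903]), [0.0015677290976610328, 0.0015677290976610953])
gaugeorg (array([ 0.53878443, -0.22990842,  0.07439704]), [0.0023910023324490936, 0.0023910023324490663])
stand (array([ 0.54994068, -0.24294084, -0.00834405]), [0.002578820262428475, 0.0025788202624285163])
stand 0.56 [365.2, 192.3, 419.3, 246.5] ((392.0000305175781, 220.00001525878906), (42.93250274658203, 38.460365295410156), 63.43495178222656)
gauge 0.97 [326.1, 258.8, 349.4, 291.3] ((339.7353210449219, 273.4411926269531), (24.01102638244629, 23.040882110595703), 75.96376037597656)
gauge 0.8 [387.8, 212.3, 409.9, 230.1] ((399.00006103515625, 220.00003051757812), (17.88854217529297, 15.20526123046875), 63.43495178222656)
guard_tab 0.77 [225.8, 206.1, 277.3, 262.0] ((250.0108184814453, 232.76487731933594), (51.62361526489258, 49.85603713989258), 8.972626686096191)
guard_tab 0.71 [389.3, 214.1, 410.0, 228.9] ((399.10003662109375, 220.20001220703125), (19.230182647705078, 16.994115829467773), 63.43495178222656)
coupon 0.75 [272.7, 215.8, 284.1, 252.5] ((278.729248046875, 235.5305938720703), (6.343857765197754, 41.565486907958984), 7.594643592834473)
```

View pics/crop_bench.png

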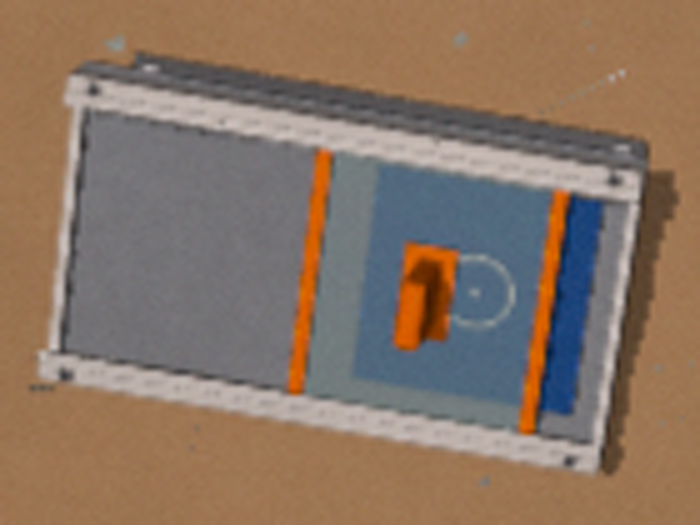

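View pics/crop_g.png

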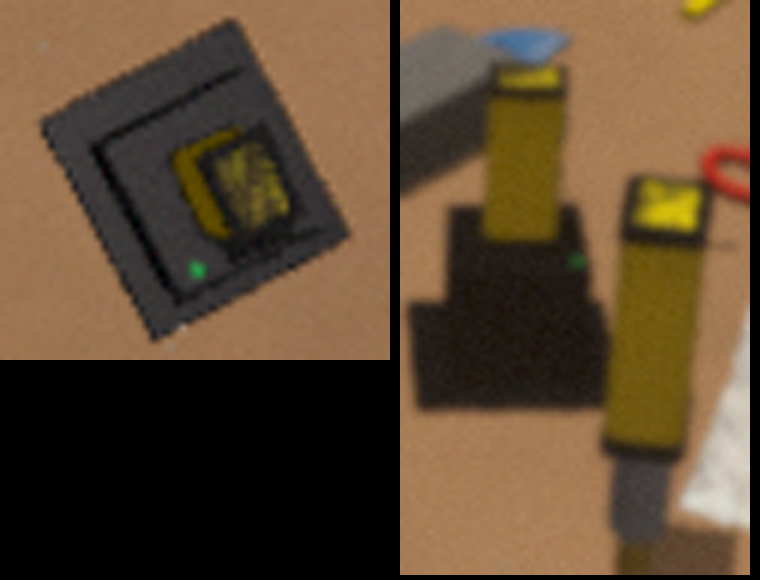

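Run:
```python
from h import *
s=cv2.imread("pics/a_scene.png")
cv2.imwrite("pics/crop_s.png",cv2.resize(s[225:330,255:365],None,fx=5.5,fy=5.5,interpolation=cv2.INTER_CUBIC))
```

```text
(no output)
```

View pics/crop_s.png

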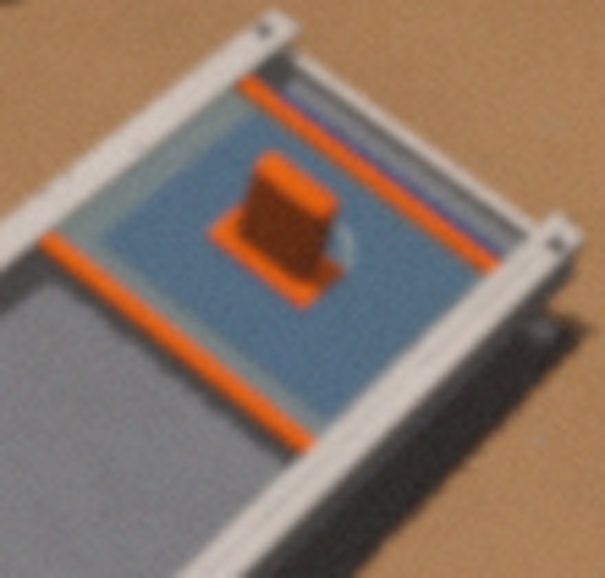

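```bash
cat > fit.py <<'E'
from h import *
from scipy.optimize import least_squares
T=lambda x,y:(165+(x+.5)/5-.5,175+(y+.5)/5-.5)
S=lambda x,y:(255+(x+.5)/5.5-.5,225+(y+.5)/5.5-.5)
obs=[("top",T(475,293),(0,0,0)),("top",T(352,379),(-.052,.052,0)),("top",T(573,413),(-.052,-.052,0)),
("scene",S(105,240),(.052,.052,0)),("scene",S(298,182),(0,None,.051)),("top",T(415,306),(0,None,.051)),
("scene",(304.6,261.7),(0,None,.037)),("top",(245.9,235.2),(0,None,.037))]
def Rm(yaw): return (R.from_euler("z",yaw)*R.from_euler("y",-15,degrees=True)).as_matrix()
def f(p):
    r=[]
    for c,uv,l in obs:
        l=np.array([l[0],p[4] if l[1] is None else l[1],l[2]])
        r+=list(proj(c,p[:3]+Rm(p[3])@l)-uv)
    return np.array(r)
s=least_squares(f,[.5,.08,.05,-.17,.02],loss="soft_l1",x_scale=.01)
if __name__=="__main__":
    print(s.x.round(4),np.degrees(s.x[3])); print(f(s.x).reshape(-1,2).round(1).tolist())
    p=s.x;print("tab",p[:3]+Rm(p[3])@[0,p[4],.037])
    # rail line yaw check: top rail endpoints at same height
    for a,b in((T(93,90),T(615,180)),(T(67,375),T(570,461))):
        q=[(lambda o,d:o+d*((.07-o[2])/d[2]))(*ray("top",u)) for u in(a,b)];v=q[0]-q[1];print("yaw",np.degrees(np.arctan2(-v[0],v[1])),np.linalg.norm(v))
    # stand yaw from foot edges (crop b at 6x from 360,190)
    B=lambda x,y:(360+(x+.5)/6-.5,190+(y+.5)/6-.5)
    P=[(lambda o,d:o+d*((.006-o[2])/d[2]))(*ray("top",B(*u))) for u in((42,122),(235,20),(350,237),(155,340))]
    print("foot centre",np.mean(P,0)); 
    for i in range(4): v=P[(i+1)%4]-P[i];print(np.linalg.norm(v),np.degrees(np.arctan2(v[1],v[0])))
    P=[(lambda o,d:o+d*((.164-o[2])/d[2]))(*ray("top",B(*u))) for u in((198,140),(268,122),(296,210),(235,258))]
    print("gaugetop",np.mean(P,0).round(4))
    for i in range(4): v=P[(i+1)%4]-P[i];print(np.linalg.norm(v),np.degrees(np.arctan2(v[1],v[0])))
E
python3 fit.py
```

```text
[ 0.5109  0.0728  0.05   -0.1525  0.0232] -8.739925361888696
[[0.1, -1.1], [0.0, -0.6], [-0.0, -0.6], [-0.4, -0.9], [0.0, 0.0], [-2.4, 1.5], [2.7, 0.8], [0.6, 0.2]]
tab [0.5049267  0.09714749 0.08572044]
yaw -9.712574246809261 0.2401902712477442
yaw -9.647393997966763 0.23048061249550905
foot centre [ 0.53950042 -0.23864602  0.006     ]
0.08764333608184886 -62.12889209867668
0.09814219652224287 -152.20316705291015
0.088349566195473 117.7503019543406
0.09795937652457117 27.38373409932986
gaugetop [ 0.5408 -0.2368  0.164 ]
0.025130781944204903 -75.55101552733971
0.03196508282203764 -162.51271302149888
0.026966183723715818 128.06902593751622
0.042777145421444715 17.28701947082916
```

```bash
cat > go.py <<'E'
from h import *
def SR(yaw): return R.from_euler("xyz",[180,0,0],degrees=True)  # unused
SP=np.array([.511,.073,.050]); YAW=-9.3
SPOT=R.from_euler("z",YAW,degrees=True)*R.from_euler("y",-15,degrees=True)
N=SPOT.as_matrix()[:,2]
TOOL=SPOT*R.from_euler("x",180,degrees=True)
def plan(p,Rt,label=""):
    o=bot.get_obs(); R0=R.from_euler("xyz",o["tcp_rot"],degrees=True)
    rv=(R0.inv()*Rt).as_rotvec(); d=np.array(p)-o["ee_pos"]
    print(label,"t",round(o["time"],2),"pos",o["ee_pos"].round(4),"rpy",np.round(o["tcp_rot"],1),"F",o["wrist_force"].round(1),"open",round(o["opening"],4))
    print(" rotvec",rv.round(3),"rows",round(np.degrees(np.linalg.norm(rv))/7.16,1)," shift before rot cm",(R0.inv().apply(d)*100).round(2),"after rot cm",(Rt.inv().apply(d)*100).round(2),"rows",round(np.linalg.norm(d)/.0417,1))
E
python3 - <<'E'
from go import *
tab=SP+SPOT.apply([0,.0232,.037]);print(tab)
plan(tab+.08*N,TOOL)
E
```

```text
[0.50529878 0.09744262 0.08573926]
 t 1.1 pos [ 0.1551 -0.5277  0.2313] rpy [-180.    -0.    16.4] F [ 0.3 -0.5 -0.6] open 0.0853
 rotvec [-0.059  0.257  0.446] rows 4.1  shift before rot cm [ 49.36 -51.     6.83] after rot cm [ 19.86 -67.35  12.39] rows 17.1
```

```bash
python3 -m pendant '[[[2.7,-2.8,0,0,0,0,100],[2.7,-2.8,0,0,0,0,100],[2.7,-2.8,0,0,0,0,100],[2.7,-2.8,0,0,0,0,100],[2.7,-2.8,0,0,0,0,100]]]' 30
python3 -m pendant '[[[2.7,-2.8,0,0,0,0,100],[2.7,-2.8,0,0,0,0,100],[2.7,-2.8,0,0,0,0,100],[2.7,-2.8,0,0,0,0,100],[2.7,-2.8,0,0,0,0,100]]]'
python3 -m pendant '[[[2.7,-2.8,0,0,0,0,100],[2.7,-2.8,0,0,0,0,100],[2.7,-2.8,0,0,0,0,100],[2.7,-2.8,0,0,0,0,100],[2.7,-2.8,0,0,0,0,100]]]'
python3 -m pendant '[[[0,0,0,-0.012,0.051,0.089,100],[0,0,0,-0.012,0.051,0.089,100],[0,0,0,-0.012,0.051,0.089,100],[0,0,0,-0.012,0.051,0.089,100],[0,0,0,-0.012,0.051,0.089,100]]]'
python3 - <<'E'
from go import *
tab=SP+SPOT.apply([0,.0232,.037])
plan(tab+.06*N,TOOL)
E
```

```text
time: 1.52
ee_pos: [0.2448, -0.3545, 0.2275]
tcp_rot: [-179.8, 0.1, 15.8]
wrist_force: [1.1, -0.2, 1.6]
opening: 0.0853
time: 1.93
ee_pos: [0.3381, -0.1745, 0.2285]
tcp_rot: [-180.0, -0.1, 15.6]
wrist_force: [0.7, -0.7, 0.1]
opening: 0.0852
time: 2.35
ee_pos: [0.4325, 0.0069, 0.2307]
tcp_rot: [179.9, -0.4, 15.6]
wrist_force: [0.5, -0.5, -0.0]
opening: 0.0853
time: 2.77
ee_pos: [0.4344, -0.036, 0.2257]
tcp_rot: [-178.4, -15.1, -5.7]
wrist_force: [-1.0, -0.1, -0.1]
opening: 0.0854
 t 2.77 pos [ 0.4344 -0.036   0.2257] rpy [-178.4  -15.1   -5.7] F [-1.  -0.1 -0.1] open 0.0854
 rotvec [-0.044 -0.     0.06 ] rows 0.6  shift before rot cm [  1.9  -13.82   9.39] after rot cm [  1.05 -14.31   8.77] rows 4.0
```

```bash
python3 -m pendant '[[[0,0,0,-0.044,0,0.06,100],[0.2,-3.6,1.6,0,0,0,100],[0.2,-3.6,1.6,0,0,0,100],[0.2,-3.6,1.6,0,0,0,100],[0.2,-3.6,1.6,0,0,0,100]]]'
python3 -m pendant '[[[0,0,0,0,0,0,100],[0,0,0,0,0,0,100]]]'
python3 - <<'E'
from go import *
tab=SP+SPOT.apply([0,.0232,.037])
plan(tab+.06*N,TOOL)
snap("b")
for c in("scene","top"):
  for n in ("guard_tab","spot"): print(c,n,[(np.round(r["uv"],1).tolist(),round(r["confidence"],2)) for r in bot.mark_of(c,n)])
s=cv2.imread("pics/b_scene.png");t=cv2.imread("pics/b_top.png")
im=np.hstack([cv2.resize(s[195:315,240:340],None,fx=4,fy=4,interpolation=cv2.INTER_CUBIC),cv2.resize(t[175:295,200:300],None,fx=4,fy=4,interpolation=cv2.INTER_CUBIC)]);cv2.imwrite("pics/b.png",im)
p=bot.get_obs()["ee_pos"];print(proj("scene",p),proj("top",p))
E
```

```text
time: 3.18
ee_pos: [0.4628, -0.0082, 0.1734]
tcp_rot: [-177.1, -15.8, -2.7]
wrist_force: [0.5, -0.0, -0.4]
opening: 0.0856
time: 3.35
ee_pos: [0.4621, -0.0069, 0.1706]
tcp_rot: [-177.1, -15.6, -2.6]
wrist_force: [-0.0, 0.1, -0.2]
opening: 0.0853
 t 3.35 pos [ 0.4621 -0.0069  0.1706] rpy [-177.1  -15.6   -2.6] F [-0.   0.1 -0.2] open 0.0853
 rotvec [-0.081 -0.008  0.113] rows 1.1  shift before rot cm [  1.49 -10.62   3.75] after rot cm [  0.29 -10.99   2.86] rows 2.7
scene guard_tab [([307.4, 262.3], 0.73)]
scene spot []
top guard_tab [([249.5, 234.3], 0.94)]
top spot []
[352.3236309 202.6372273] [290.34461719 258.03523396]
```

View pics/b.png

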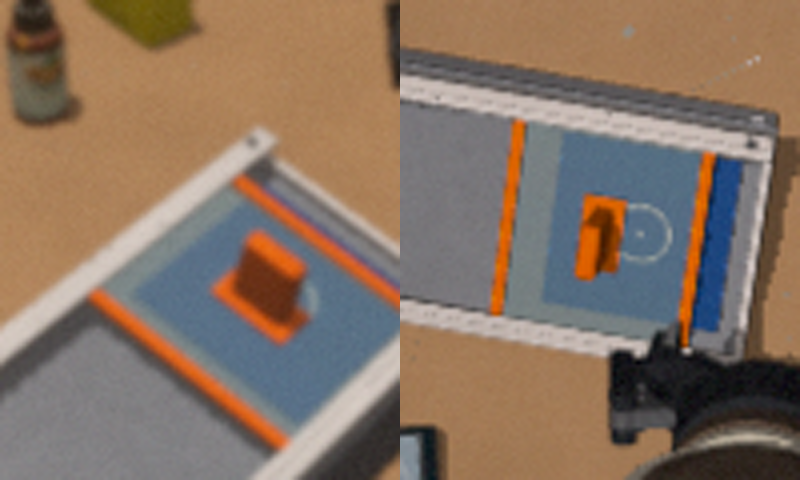

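```bash
python3 -m pendant '[[[0,-2.5,0.5,-0.02,0,0.03,100],[0,-2.5,0.5,-0.02,0,0.03,100],[0,-2.5,0.5,-0.02,0,0.03,100],[0,-2.5,0.5,-0.02,0,0.03,100]]]'
python3 - <<'E'
from go import *
print(tri({"scene":(307.4,262.3),"top":(249.5,234.3)}))
tab=SP+SPOT.apply([0,.0232,.037])
plan(tab+.06*N,TOOL); o=bot.get_obs();print(o["q"].round(1),o["qd"].round(1))
E
```

```text
time: 3.98
ee_pos: [0.467, -0.0105, 0.158]
tcp_rot: [-177.2, -15.5, -2.9]
wrist_force: [-0.2, -0.4, 0.7]
opening: 0.0856
(array([0.50736825, 0.09140327, 0.08089538]), [0.00024359008522160358, 0.00024359008522158068])
 t 3.98 pos [ 0.467  -0.0105  0.158 ] rpy [-177.2  -15.5   -2.9] F [-0.2 -0.4  0.7] open 0.0856
 rotvec [-0.077 -0.007  0.108] rows 1.1  shift before rot cm [  1.28 -11.05   2.37] after rot cm [  0.09 -11.27   1.5 ] rows 2.7
[ -3.  -23.5 -24.6  73.3   2.8 179.9] [-0.6  2.5 -3.3 -4.7 -0.4 -0.1]
```

```bash
sed -i 's/^TOOL=.*/TOOL=SPOT*R.from_euler("z",180,degrees=True)*R.from_euler("x",180,degrees=True)/' go.py
for i in 1 ; do python3 -m pendant '[[[0,0,-0.3,0,0,-0.12,100],[0,0,-0.3,0,0,-0.12,100],[0,0,0,0,0,-0.12,100],[0,0,0,0,0,-0.12,100],[0,0,0,0,0,-0.12,100]]]'; done
python3 -m pendant '[[[0,0,0,0,0,-0.12,100],[0,0,0,0,0,-0.12,100],[0,0,0,0,0,-0.12,100],[0,0,0,0,0,-0.12,100],[0,0,0,0,0,-0.12,100]]]'
python3 - <<'E'
from go import *
tab=SP+SPOT.apply([0,.0232,.037])
plan(tab+.06*N,TOOL); o=bot.get_obs();print(o["q"].round(1),o["qd"].round(1))
E
```

```text
time: 4.4
ee_pos: [0.4649, -0.0112, 0.1604]
tcp_rot: [173.2, -14.0, 33.7]
wrist_force: [-1.0, -0.2, 0.1]
opening: 0.0855
time: 4.82
ee_pos: [0.4648, -0.0116, 0.1579]
tcp_rot: [166.4, -7.3, 69.6]
wrist_force: [0.2, 0.1, 0.1]
opening: 0.0854
 t 4.82 pos [ 0.4648 -0.0116  0.1579] rpy [166.4  -7.3  69.6] F [0.2 0.1 0.1] open 0.0854
 rotvec [ 0.051 -0.071 -1.789] rows 14.3  shift before rot cm [11.06 -2.16  2.41] after rot cm [-0.29 11.41  1.55] rows 2.8
[ -3.1 -23.4 -24.4  73.8   2.7 108.5] [ -0.1   0.3  -0.5  -0.4  -0.1 -85.4]
```

```bash
cd .;
python3 -m pendant '[[[0,0,0,0,0,-0.12,100],[0,0,0,0,0,-0.12,100],[0,0,0,0,0,-0.12,100],[0,0,0,0,0,-0.12,100],[0,0,0,0,0,-0.12,100]]]'
python3 -m pendant '[[[0,0,0,0,0,-0.12,100],[0,0,0,0,0,-0.12,100],[0,0,0,0,0,-0.12,100],[0,0,0,0,0,-0.12,100],[0,0,0,0,0,-0.12,100]]]'
python3 -m pendant '[[[0,0,0,0,0,-0.12,100],[0,0,0,0,0,-0.12,100],[0,0,0,0,0,-0.12,100],[0,0,0,0,0,-0.12,100],[0,2,0,0,0,-0.11,100]]]'
python3 -m pendant '[[[0,2.2,0,0,0,0,100],[0,2.2,0,0,0,0,100],[0,2.2,0,0,0,0,100]]]'
python3 - <<'E'
from go import *
tab=SP+SPOT.apply([0,.0232,.037])
plan(tab+.06*N,TOOL); o=bot.get_obs();print(o["q"].round(1),o["qd"].round(1))
E
```

```text
time: 5.23
ee_pos: [0.4646, -0.0119, 0.1554]
tcp_rot: [164.9, 1.9, 104.3]
wrist_force: [-0.6, -0.1, -0.1]
opening: 0.0854
time: 5.65
ee_pos: [0.4644, -0.0122, 0.1528]
tcp_rot: [168.9, 10.2, 139.3]
wrist_force: [-0.2, -0.3, -0.2]
opening: 0.0855
time: 6.07
ee_pos: [0.4675, 0.0056, 0.1517]
tcp_rot: [177.0, 14.5, 175.1]
wrist_force: [-0.0, 0.6, -0.8]
opening: 0.0857
time: 6.32
ee_pos: [0.4723, 0.0719, 0.1538]
tcp_rot: [177.1, 14.5, 175.4]
wrist_force: [-0.2, 0.1, -0.1]
opening: 0.0854
 t 6.32 pos [0.4723 0.0719 0.1538] rpy [177.1  14.5 175.4] F [-0.2  0.1 -0.1] open 0.0854
 rotvec [ 0.071 -0.011  0.079] rows 0.9  shift before rot cm [-1.23  2.86  1.51] after rot cm [-0.98  3.05  1.31] rows 0.8
[  9.  -21.1 -23.2  73.1  -0.6  13.2] [37.8  8.2  6.7 -1.2 -9.9 36.9]
```

```bash
cd .;
python3 -m pendant '[[[-0.9,2.2,0,0.071,-0.011,0.079,100],[0,0.8,0,0,0,0,100],[0,0,0,0,0,0,100]]]'
python3 - <<'E'
from go import *
tab=np.array([.506,.0955,.084])
plan(tab-.015*N,TOOL)
snap("c")
for c in("scene","top"):
  for n in ("guard_tab",): print(c,n,[(np.round(r["uv"],1).tolist(),round(r["confidence"],2)) for r in bot.mark_of(c,n)])
E
```

```text
time: 6.57
ee_pos: [0.484, 0.1056, 0.1562]
tcp_rot: [-179.9, 15.1, 170.6]
wrist_force: [-0.3, -0.6, -0.0]
opening: 0.0852
 t 6.57 pos [0.484  0.1056 0.1562] rpy [-179.9   15.1  170.6] F [-0.3 -0.6 -0. ] open 0.0852
 rotvec [-0.001  0.001 -0.001] rows 0.0  shift before rot cm [-0.38 -0.63  9.08] after rot cm [-0.38 -0.64  9.08] rows 2.2
scene guard_tab [([305.1, 258.8], 0.63)]
top guard_tab [([248.3, 232.2], 0.73)]
```

View pics/c_scene.png

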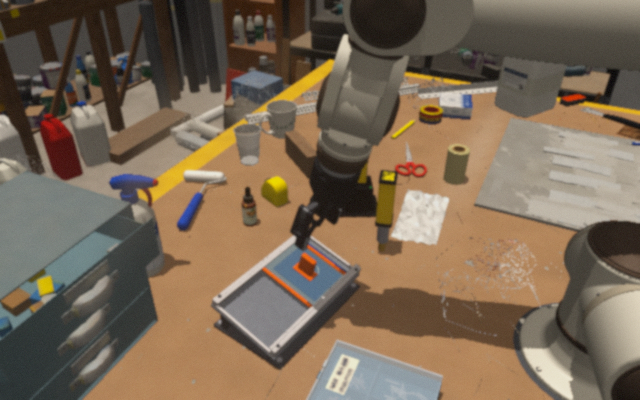

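Picture c shows the gripper poised above the bench with its fingers at about (305,228) and the tab just below at (306,264), so I can descend.

```bash
cd .;
python3 -m pendant '[[[-0.1,-0.2,2,0,0,0,100],[-0.1,-0.2,2,0,0,0,100],[-0.1,-0.2,2,0,0,0,100],[-0.1,0,1.5,0,0,0,100],[0,0,0,0,0,0,100]]]'
python3 - <<'E'
from go import *
plan(np.array([.506,.0955,.084])-.015*N,TOOL)
E
```

```text
time: 7.18
ee_pos: [0.5071, 0.0861, 0.0846]
tcp_rot: [179.9, 15.3, 170.1]
wrist_force: [0.0, -0.5, -0.6]
opening: 0.0858
 t 7.18 pos [0.5071 0.0861 0.0846] rpy [179.9  15.3 170.1] F [ 0.  -0.5 -0.6] open 0.0858
 rotvec [-0.001  0.005 -0.01 ] rows 0.1  shift before rot cm [0.29 0.91 1.49] after rot cm [0.27 0.91 1.49] rows 0.4
```

```bash
cd .;
python3 -m pendant '[[[0.2,0.8,0.7,0,0,0,100],[0,0,0.6,0,0,0,100],[0,0,0,0,0,0,100],[0,0,0,0,0,0,0],[0,0,0,0,0,0,0]]]' 30
python3 -m pendant '[[[0,0,0,0,0,0,0],[0,0,0,0,0,0,0],[0,0,0,0,0,0,0],[0,0,0,0,0,0,0],[0,0,0,0,0,0,0]]]'
python3 - <<'E'
from go import *
plan(np.array([.506,.0955,.084])-.015*N,TOOL)
E
```

```text
time: 7.6
ee_pos: [0.5103, 0.0919, 0.0728]
tcp_rot: [179.8, 15.4, 169.9]
wrist_force: [1.1, -0.2, 0.0]
opening: 0.0639
time: 8.02
ee_pos: [0.511, 0.0927, 0.0751]
tcp_rot: [179.8, 15.5, 170.0]
wrist_force: [0.2, -0.8, -2.2]
opening: 0.0111
 t 8.02 pos [0.511  0.0927 0.0751] rpy [179.8  15.5 170. ] F [ 0.2 -0.8 -2.2] open 0.0111
 rotvec [ 0.001  0.009 -0.012] rows 0.1  shift before rot cm [0.3  0.2  0.49] after rot cm [0.29 0.2  0.5 ] rows 0.1
```

```bash
cd .;
python3 -m pendant '[[[0,1.5,0,0,0,0,0],[0,1.5,0,0,0,0,0],[0,1.5,0,0,0,0,0],[0,1.5,0,0,0,0,0],[0,1.5,0,0,0,0,0]]]'
python3 - <<'E'
from go import *
plan(np.array([.511,.0927,.0751])+SPOT.apply([0,.118,0]),TOOL)
E
```

```text
time: 8.43
ee_pos: [0.5236, 0.1655, 0.075]
tcp_rot: [-180.0, 15.5, 169.8]
wrist_force: [0.6, -2.3, 0.3]
opening: 0.0114
 t 8.43 pos [0.5236 0.1655 0.075 ] rpy [-180.    15.5  169.8] F [ 0.6 -2.3  0.3] open 0.0114
 rotvec [-0.004  0.009 -0.015] rows 0.1  shift before rot cm [ 0.13  4.41 -0.04] after rot cm [ 0.06  4.41 -0.02] rows 1.1
```

```bash
cd .;
python3 -m pendant '[[[0,1.2,0,0,0,0,0],[0,1.2,0,0,0,0,0],[0,0.8,0,0,0,0,0],[0,0.5,0,0,0,0,0],[0,0.5,0,0,0,0,0]]]'
python3 -m pendant '[[[0,0.4,0,0,0,0,0],[0,0.4,0,0,0,0,0],[0,0,0,0,0,0,0]]]'
python3 - <<'E'
from go import *
plan(np.array([.511,.0927,.0751])+SPOT.apply([0,.118,0]),TOOL)
E
```

```text
time: 8.85
ee_pos: [0.5281, 0.1915, 0.075]
tcp_rot: [-177.5, 15.7, 169.5]
wrist_force: [-11.4, -31.4, 13.7]
opening: 0.0115
time: 9.1
ee_pos: [0.528, 0.1904, 0.075]
tcp_rot: [-176.4, 15.6, 169.2]
wrist_force: [0.6, 2.1, -4.1]
opening: 0.0114
 t 9.1 pos [0.528  0.1904 0.075 ] rpy [-176.4   15.6  169.2] F [ 0.6  2.1 -4.1] open 0.0114
 rotvec [-0.069  0.01  -0.025] rows 0.6  shift before rot cm [ 0.14  1.87 -0.16] after rot cm [ 0.1   1.88 -0.03] rows 0.5
```

```bash
cd .
python3 - <<'E'
from go import *
snap("d")
s=cv2.imread("pics/d_scene.png");t=cv2.imread("pics/d_top.png")
im=np.hstack([cv2.resize(s[225:360,205:365],None,fx=2.5,fy=4,interpolation=cv2.INTER_CUBIC),cv2.resize(t[175:283,165:300],None,fx=2.96,fy=5,interpolation=cv2.INTER_CUBIC)]);cv2.imwrite("pics/d.png",im[:, :800])
for c in("scene","top"):
  for n in ("guard_tab","spot"): print(c,n,[(np.round(r["uv"],1).tolist(),round(r["confidence"],2)) for r in bot.mark_of(c,n)])
E
```

```text
scene guard_tab [([276.8, 288.4], 0.62)]
scene spot [([310.4, 267.4], 0.92)]
top guard_tab [([204.1, 226.8], 0.77), ([260.4, 231.9], 0.4)]
top spot [([258.8, 230.0], 0.92)]
```

View pics/d.png

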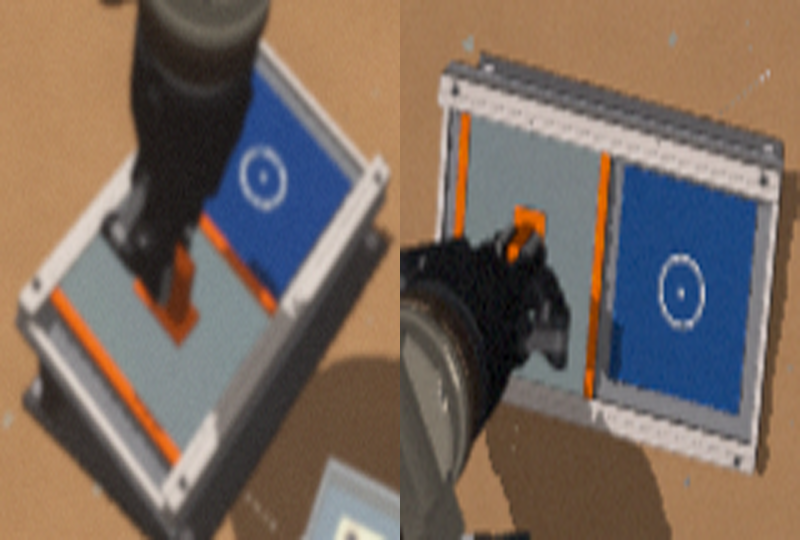

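Picture d shows the guard nearly open: ring uncovered at about (262,178) in the left crop and (682,292) in the right crop. The left orange bar stands about 5 px short of the bed's end. I'll check whether this is the stop.

```bash
cd .;
python3 -m pendant '[[[0,0.7,0,-0.069,0,-0.02,0]]]'
python3 -m pendant '[[[0,0.7,0,0,0,0,0]]]'
python3 -m pendant '[[[0,0.7,0,0,0,0,0]]]'
python3 -m pendant '[[[0,0,0,0,0,0,0],[0,0,0,0,0,0,0]]]'
python3 - <<'E'
from go import *
o=bot.get_obs();print(o["q"].round(1))
print(tri({"scene":(310.4,267.4),"top":(258.8,230.0)}), tri({"scene":(276.8,288.4),"top":(204.1,226.8)}))
p=SP+SPOT.apply([0,.118+.0232,.037]);print(p,proj("scene",p),proj("top",p))
# left bar middle, initial vs now, in bench y via plane z=.011
def pl(uv):
    o,d=ray("top",uv);n=N;q=SP+.011*N;t=((q-o)@n)/(d@n);return SPOT.inv().apply(o+t*d-SP).round(4)
print([pl((165+x/5,175+y/5)) for x,y in((325,155),(297,390),(560,195),(528,430))])
print([pl((165+(x-400)/2.96,175+y/5)) for x,y in((464,115),(605,158),(592,395),(443,85),(780,190),(758,455))])
E
```

```text
time: 9.48
ee_pos: [0.5284, 0.1924, 0.0747]
tcp_rot: [-179.3, 15.6, 170.4]
wrist_force: [-31.9, -65.1, 42.1]
opening: 0.0115
time: 9.57
ee_pos: [0.5282, 0.1921, 0.075]
tcp_rot: [-178.6, 15.7, 170.3]
wrist_force: [-14.2, -47.5, 17.9]
opening: 0.0116
time: 9.65
ee_pos: [0.5282, 0.1918, 0.075]
tcp_rot: [-177.8, 15.7, 170.0]
wrist_force: [-11.4, -42.2, 14.3]
opening: 0.0116
time: 9.82
ee_pos: [0.5278, 0.19, 0.0751]
tcp_rot: [-177.7, 15.7, 169.9]
wrist_force: [-0.2, -1.4, -2.0]
opening: 0.0112
[ 25.3  -5.4 -19.   64.8 -11.   34.7]
(array([0.51345271, 0.07348196, 0.05186954]), [0.002554496877925207, 0.002554496877925259]) (array([0.52101407, 0.18887582, 0.09057967]), [0.003541815400134832, 0.003541815400134957])
[0.52436803 0.21389159 0.08573926] [265.80109412 298.73751577] [194.18152459 226.62018295]
[array([0.0532, 0.0725, 0.011 ]), array([-0.0604,  0.0727,  0.011 ]), array([ 0.0526, -0.0351,  0.011 ]), array([-0.0613, -0.0356,  0.011 ])]
[array([0.0551, 0.1719, 0.011 ]), array([0.0534, 0.0628, 0.011 ]), array([-0.0606,  0.0599,  0.011 ]), array([0.0663, 0.1892, 0.011 ]), array([ 0.0612, -0.0714,  0.011 ]), array([-0.0673, -0.0724,  0.011 ])]
```

The joint is at its stop. The bars moved 99 mm, which puts the guard's centre at y≈117 mm in the spot frame, and 65 N moved it no further. So it started about 19 mm open and is now fully open. I'll release it and retreat.

```bash
cd .;
python3 -m pendant '[[[0,0,0,0,0,0,100],[0,0,0,0,0,0,100],[0,0,0,0,0,0,100],[0,0,0,0,0,0,100],[0,0,0,0,0,0,100]]]'
python3 -m pendant '[[[0,0,-1,0,0,0,100],[0,0,-3,0,0,0,100],[0,0,-3.5,0,0,0,100],[0,0,-3.5,0,0,0,100],[0,0,-3.5,0,0,0,100]]]'
python3 - <<'E'
from go import *
G=R.from_euler("xyz",[180,0,-153],degrees=True)
plan([.54,-.238,.28],G)
print("loose",tri({"scene":(386.8,195.5),"top":(339.7,273.4)}))
E
```

```text
time: 10.23
ee_pos: [0.5285, 0.1921, 0.0752]
tcp_rot: [-177.8, 15.8, 170.0]
wrist_force: [-0.7, 0.5, -0.8]
opening: 0.0716
time: 10.65
ee_pos: [0.486, 0.2032, 0.2126]
tcp_rot: [-177.3, 15.1, 170.0]
wrist_force: [0.5, 0.8, -0.1]
opening: 0.0853
 t 10.65 pos [0.486  0.2032 0.2126] rpy [-177.3   15.1  170. ] F [ 0.5  0.8 -0.1] open 0.0853
 rotvec [-0.131  0.239 -0.647] rows 5.6  shift before rot cm [-14.25 -42.62  -1.11] after rot cm [ 15.22 -41.76  -6.74] rows 10.8
loose (array([ 0.42765982, -0.1094094 ,  0.13850449]), [0.0006495674201773739, 0.0006495674201773327])
```

```bash
cd .;
python3 -m pendant '[[[0,0,-1.5,-0.022,0.04,-0.108,100],[0,0,-1.5,-0.022,0.04,-0.108,100],[0,0,-1.5,-0.022,0.04,-0.108,100],[0,0,-1.5,-0.022,0.04,-0.108,100],[0,0,-1.5,-0.022,0.04,-0.108,100]]]'
python3 -m pendant '[[[0,0,0,-0.022,0.04,-0.108,100],[0,0,0,0,0,0,100]]]'
python3 - <<'E'
from go import *
G=R.from_euler("xyz",[180,0,-153],degrees=True)
plan([.54,-.238,.26],G)
E
```

```text
time: 11.07
ee_pos: [0.4688, 0.209, 0.3024]
tcp_rot: [-179.3, 2.8, -157.8]
wrist_force: [-0.1, 0.5, -0.0]
opening: 0.0853
time: 11.23
ee_pos: [0.4693, 0.2093, 0.3073]
tcp_rot: [179.5, 0.7, -151.0]
wrist_force: [1.0, 0.6, -0.4]
opening: 0.0852
 t 11.23 pos [0.4693 0.2093 0.3073] rpy [ 179.5    0.7 -151. ] F [ 1.   0.6 -0.4] open 0.0852
 rotvec [0.009 0.012 0.035] rows 0.3  shift before rot cm [ 15.56 -42.59   4.18] after rot cm [ 14.01 -43.07   4.73] rows 10.9
```

```bash
cd .;
python3 -m pendant '[[[1.3,-3.6,0,0,0,0,100],[1.3,-3.6,0,0,0,0,100],[1.3,-3.6,0,0,0,0,100],[1.3,-3.6,0,0,0,0,100],[1.3,-3.6,0,0,0,0,100]]]'
python3 -m pendant '[[[1.3,-3.6,0.4,0,0,0,100],[1.3,-3.6,0.4,0,0,0,100],[1.3,-3.6,0.4,0,0,0,100],[1.3,-3.6,0.4,0,0,0,100],[0,0,0,0,0,0,100]]]'
python3 - <<'E'
from go import *
G=R.from_euler("xyz",[180,0,-153],degrees=True)
plan([.54,-.238,.24],G)
E
```

```text
time: 11.65
ee_pos: [0.499, 0.0209, 0.3058]
tcp_rot: [179.7, 1.0, -151.4]
wrist_force: [0.8, 0.5, 0.2]
opening: 0.0855
time: 12.07
ee_pos: [0.5203, -0.1423, 0.2889]
tcp_rot: [-179.8, 1.2, -152.8]
wrist_force: [0.9, 0.5, -0.1]
opening: 0.0855
 t 12.07 pos [ 0.5203 -0.1423  0.2889] rpy [-179.8    1.2 -152.8] F [ 0.9  0.5 -0.1] open 0.0855
 rotvec [-0.004  0.02   0.004] rows 0.2  shift before rot cm [ 2.73 -9.39  4.87] after rot cm [ 2.59 -9.42  4.89] rows 2.6
```

```bash
cd .;
python3 -m pendant '[[[0.9,-3.1,1,-0.004,0.02,0.004,100],[0.9,-3.1,1.5,0,0,0,100],[0.9,-3.1,1.5,0,0,0,100],[0,0,0.5,0,0,0,100],[0,0,0,0,0,0,100]]]'
python3 - <<'E'
from go import *
G=R.from_euler("xyz",[180,0,-153],degrees=True)
plan([.54,-.238,.104],G)
snap("e")
for n in("gauge_grip","gauge","stand"):
  for c in("scene","top"): print(c,n,[(np.round(r["uv"],1).tolist(),round(r["confidence"],2)) for r in bot.mark_of(c,n)])
s=cv2.imread("pics/e_scene.png");t=cv2.imread("pics/e_top.png")
im=np.hstack([cv2.resize(s[120:240,310:410],None,fx=4,fy=4.5,interpolation=cv2.INTER_CUBIC),cv2.resize(t[170:278,345:435],None,fx=4.4,fy=5,interpolation=cv2.INTER_CUBIC)]);cv2.imwrite("pics/e.png",im)
E
```

```text
time: 12.48
ee_pos: [0.5379, -0.2427, 0.2439]
tcp_rot: [-179.6, 0.1, -154.3]
wrist_force: [0.9, 0.3, 0.2]
opening: 0.0855
 t 12.48 pos [ 0.5379 -0.2427  0.2439] rpy [-1.796e+02  1.000e-01 -1.543e+02] F [0.9 0.3 0.2] open 0.0855
 rotvec [-0.008  0.002 -0.022] rows 0.2  shift before rot cm [-0.37  0.44 13.99] after rot cm [-0.4   0.32 13.99] rows 3.4
scene gauge_grip [([356.4, 165.1], 0.67), ([389.0, 197.2], 0.62)]
top gauge_grip [([341.3, 273.5], 0.65), ([401.4, 218.0], 0.6), ([260.1, 229.4], 0.46)]
scene gauge [([386.2, 220.6], 0.81), ([356.3, 182.6], 0.56)]
top gauge [([334.5, 269.9], 0.7), ([392.0, 219.9], 0.56)]
scene stand [([355.6, 203.6], 0.65), ([273.2, 186.0], 0.45)]
top stand [([388.8, 219.3], 0.64)]
```

View pics/e.png

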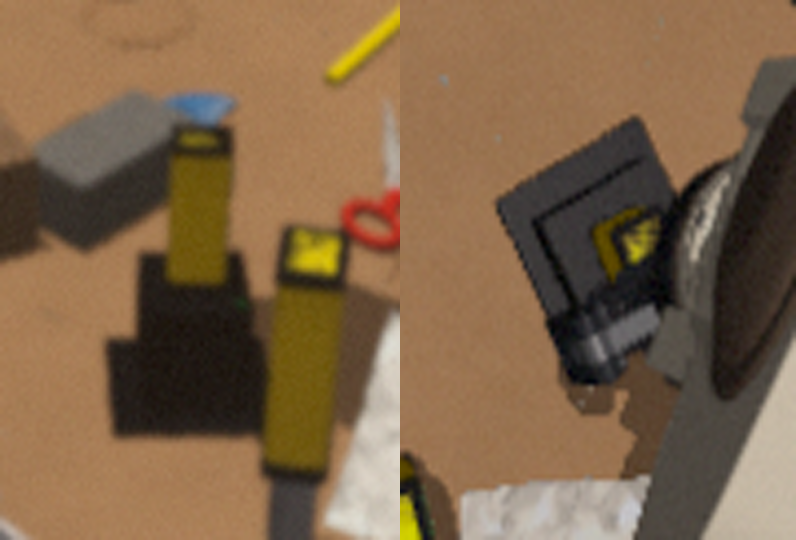

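Picture e shows the stand and the gauge in it at about (200,200) in the left crop. The right crop shows a finger at about (600,345), with the jaw axis in line with the stand's edges. I'll descend.

```bash
cd .;
python3 -m pendant '[[[-0.3,0.3,0,-0.008,0,-0.022,100],[0,0,2,0,0,0,100],[0,0,2,0,0,0,100],[0,0,0.5,0,0,0,100],[0,0,0,0,0,0,100]]]'
python3 - <<'E'
from go import *
G=R.from_euler("xyz",[180,0,-153],degrees=True)
plan([.54,-.2385,.104],G)
E
```

```text
time: 13.3
ee_pos: [0.5416, -0.235, 0.2026]
tcp_rot: [-179.8, 0.4, -152.3]
wrist_force: [-0.5, -0.2, 0.0]
opening: 0.0853
 t 13.3 pos [ 0.5416 -0.235   0.2026] rpy [-179.8    0.4 -152.3] F [-0.5 -0.2  0. ] open 0.0853
 rotvec [-0.003  0.007  0.013] rows 0.1  shift before rot cm [ 0.38 -0.21  9.86] after rot cm [ 0.3  -0.24  9.86] rows 2.4
```

```bash
cd .;
python3 -m pendant '[[[0.2,-0.2,2,0,0.007,0.01,100],[0,0,2.2,0,0,0,100],[0,0,2.2,0,0,0,100],[0,0,1.5,0,0,0,100],[0,0,0,0,0,0,100]]]'
python3 - <<'E'
from go import *
G=R.from_euler("xyz",[180,0,-153],degrees=True)
plan([.54,-.2385,.104],G)
E
```

```text
time: 13.72
ee_pos: [0.5431, -0.2375, 0.1267]
tcp_rot: [-179.6, 0.2, -152.7]
wrist_force: [-0.6, 0.2, -0.5]
opening: 0.0852
 t 13.72 pos [ 0.5431 -0.2375  0.1267] rpy [-179.6    0.2 -152.7] F [-0.6  0.2 -0.5] open 0.0852
 rotvec [-0.007  0.004  0.005] rows 0.1  shift before rot cm [0.33 0.07 2.27] after rot cm [0.32 0.05 2.27] rows 0.6
```

```bash
cd .;
python3 -m pendant '[[[0.2,0,1.2,-0.007,0.004,0.005,100],[0,0,1,0,0,0,100],[0,0,0,0,0,0,100],[0,0,0,0,0,0,0],[0,0,0,0,0,0,0]]]' 40
python3 -m pendant '[[[0,0,0,0,0,0,0],[0,0,0,0,0,0,0],[0,0,0,0,0,0,0]]]'
python3 -m pendant '[[[0,0,0,0,0,0,0],[0,0,0,0,0,0,0],[0,0,0,0,0,0,0],[0,0,0,0,0,0,0]]]'
python3 - <<'E'
from go import *
G=R.from_euler("xyz",[180,0,-153],degrees=True)
plan([.54,-.2385,.104],G)
E
```

```text
time: 14.13
ee_pos: [0.5428, -0.2389, 0.1073]
tcp_rot: [-179.9, 0.1, -153.0]
wrist_force: [0.1, -0.8, 0.6]
opening: 0.0637
time: 14.38
ee_pos: [0.5433, -0.2389, 0.1092]
tcp_rot: [-179.8, 0.2, -153.0]
wrist_force: [-9.4, 16.5, -1.3]
opening: 0.0261
time: 14.72
ee_pos: [0.5422, -0.2368, 0.1088]
tcp_rot: [179.9, 0.2, -152.9]
wrist_force: [-0.8, 0.3, -1.0]
opening: 0.0257
 t 14.72 pos [ 0.5422 -0.2368  0.1088] rpy [ 179.9    0.2 -152.9] F [-0.8  0.3 -1. ] open 0.0257
 rotvec [0.002 0.003 0.002] rows 0.0  shift before rot cm [ 0.27 -0.05  0.48] after rot cm [ 0.27 -0.05  0.48] rows 0.1
```

```bash
cd .;
python3 -m pendant '[[[0,0,-1,0,0,0,0],[0,0,-2,0,0,0,0],[0,0,-2,0,0,0,0],[0,0,-2,0,0,0,0],[0,0,-2,0,0,0,0]]]' 60
python3 -m pendant '[[[0,0,-3,0,0,0,0],[0,0,-3,0,0,0,0],[0,0,-3,0,0,0,0],[0,0,-3,0,0,0,0],[0,0,-3,0,0,0,0]]]'
python3 - <<'E'
from go import *
G=R.from_euler("xyz",[180,0,-153],degrees=True)
plan([.49,0.09,.33],G)
snap("f")
for n in("probe_tip","gauge","gauge_grip"):
  for c in("scene","top"): print(c,n,[(np.round(r["uv"],1).tolist(),round(r["confidence"],2)) for r in bot.mark_of(c,n)])
E
```

```text
time: 15.13
ee_pos: [0.5401, -0.237, 0.1997]
tcp_rot: [179.7, -0.1, -152.9]
wrist_force: [-0.7, -0.1, -1.1]
opening: 0.0255
time: 15.55
ee_pos: [0.5387, -0.2376, 0.3589]
tcp_rot: [179.8, -0.1, -153.0]
wrist_force: [1.0, 0.3, -0.6]
opening: 0.0253
 t 15.55 pos [ 0.5387 -0.2376  0.3589] rpy [ 1.798e+02 -1.000e-01 -1.530e+02] F [ 1.   0.3 -0.6] open 0.0253
 rotvec [ 0.004 -0.002  0.001] rows 0.0  shift before rot cm [-10.56  31.38   3.  ] after rot cm [-10.54  31.4    2.89] rows 8.0
scene probe_tip [([384.4, 248.0], 0.4), ([364.1, 107.6], 0.36)]
top probe_tip []
scene gauge [([385.3, 221.2], 0.96), ([368.2, 81.6], 0.68)]
top gauge [([336.6, 271.7], 0.55), ([415.4, 220.9], 0.38)]
scene gauge_grip [([366.4, 58.3], 0.92), ([385.4, 195.8], 0.65)]
top gauge_grip [([341.3, 271.8], 0.65), ([422.7, 223.2], 0.49)]
```

View pics/f_scene.png

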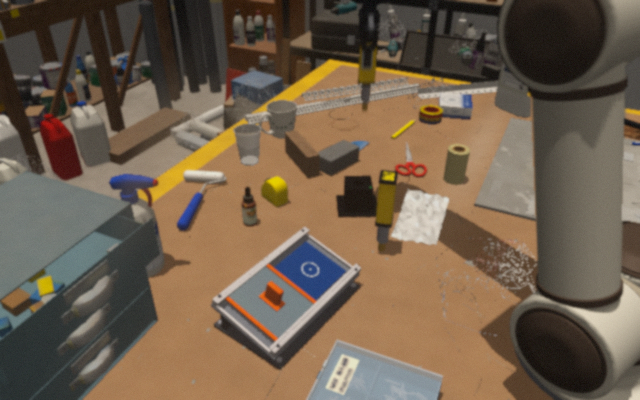

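Picture f shows the gauge hanging in the gripper at about (367,75), the empty stand at (357,197), the guard open and the ring clear at (310,269). Next I measure the ring and the tip.

```bash
cd .
python3 - <<'E'
from go import *
m={}
for c,(u,v) in(("scene",(310,269)),("top",(260,233.5))):
    im=cv2.imread(f"pics/f_{c}.png").astype(float)
    w=im[:,:,2]  # red: white vs blue
    y,x=np.mgrid[0:400,0:640]; k=np.hypot(x-u,y-v)<13
    W=np.where(k,np.clip(w-np.median(w[k])-20,0,None),0)
    m[c]=((W*x).sum()/W.sum(),(W*y).sum()/W.sum());print(c,m[c])
print(tri(m))
o=bot.get_obs();p=o["ee_pos"]
for h in(.085,.09,.093,.096,.099,.105): print(h,proj("scene",p-[0,0,h]).round(1))
print("grip +19",proj("scene",p+[0,0,.019]).round(1))
s=cv2.imread("pics/f_scene.png");cv2.imwrite("pics/f_z.png",cv2.resize(s[20:120,340:395],None,fx=6,fy=6,interpolation=cv2.INTER_CUBIC))
E
```

```text
scene (np.float64(309.8054036667739), np.float64(269.37069797362494))
top (np.float64(259.7443513983252), np.float64(232.71780692052457))
(array([0.51046124, 0.07351848, 0.04784946]), [0.001254205258659521, 0.0012542052586594333])
0.085 [364.3 103.6]
0.09 [364.2 105.7]
0.093 [364.1 107. ]
0.096 [364.  108.2]
0.099 [363.9 109.5]
0.105 [363.8 112. ]
grip +19 [367.1  56.7]
```

View pics/f_z.png

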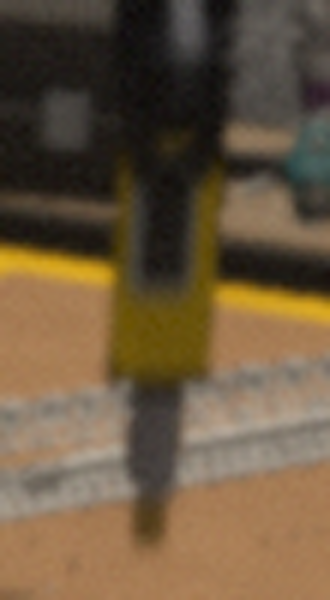

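```bash
cat >> go.py <<'E'
YAW=-9.7
SPOT=R.from_euler("z",YAW,degrees=True)*R.from_euler("y",-15,degrees=True); N=SPOT.as_matrix()[:,2]
SP=np.array([.5107,.0735,.049]); G=R.from_euler("xyz",[180,0,-153],degrees=True)
ax=np.cross([0,0,-1],-N); RT=R.from_rotvec(ax/np.linalg.norm(ax)*np.radians(15))*G
def hov(h,L=.096,gx=.002): return SP+N*(L+h)-RT.apply([gx,0,0])
E
python3 -m pendant '[[[-1.1,3.5,0,0,0,0,0],[-1.1,3.5,0,0,0,0,0],[-1.1,3.5,0,0,0,0,0],[-1.1,3.5,0,0,0,0,0],[-1.1,3.5,0,0,0,0,0]]]'
python3 -m pendant '[[[-1.1,3.5,0,0,0,0,0],[-1.1,3.5,0,0,0,0,0],[-1.1,3.5,0,0,0,0,0],[0,0,0,0,0,0,0]]]'
python3 - <<'E'
from go import *
plan(hov(.05),RT)
E
```

```text
time: 16.37
ee_pos: [0.5065, -0.0568, 0.3466]
tcp_rot: [179.1, -0.9, -153.5]
wrist_force: [0.0, 0.1, -1.3]
opening: 0.0253
time: 16.7
ee_pos: [0.4843, 0.0613, 0.344]
tcp_rot: [178.9, -1.2, -153.4]
wrist_force: [0.1, -0.6, -1.4]
opening: 0.0255
 t 16.7 pos [0.4843 0.0613 0.344 ] rpy [ 178.9   -1.2 -153.4] F [ 0.1 -0.6 -1.4] open 0.0255
 rotvec [ 0.175 -0.231 -0.007] rows 2.3  shift before rot cm [-0.37  1.85 15.39] after rot cm [ 3.08  4.5  14.52] rows 3.7
```

```bash
cd .;
python3 -m pendant '[[[0,0,0,0.058,-0.077,-0.002,0],[0,0,0,0.058,-0.077,-0.002,0],[0,0,0,0.058,-0.077,-0.002,0],[0,0,0,0,0,0,0]]]'
python3 - <<'E'
from go import *
plan(hov(.05),RT)
E
```

```text
time: 17.03
ee_pos: [0.4841, 0.0642, 0.3335]
tcp_rot: [-170.9, 11.5, -151.8]
wrist_force: [0.4, 0.3, 0.5]
opening: 0.0249
 t 17.03 pos [0.4841 0.0642 0.3335] rpy [-170.9   11.5 -151.8] F [0.4 0.3 0.5] open 0.0249
 rotvec [ 0.001 -0.007  0.006] rows 0.1  shift before rot cm [ 2.86  4.08 13.55] after rot cm [ 2.97  4.07 13.52] rows 3.5
```

```bash
cd .;
python3 -m pendant '[[[0.6,0.8,2.7,0,-0.007,0.006,0],[0.6,0.8,2.7,0,0,0,0],[0.6,0.8,2.7,0,0,0,0],[0.6,0.8,2.7,0,0,0,0],[0,0,0,0,0,0,0]]]'
python3 - <<'E'
from go import *
plan(hov(.03),RT)
E
```

```text
time: 17.45
ee_pos: [0.4732, 0.0763, 0.2134]
tcp_rot: [-171.2, 11.6, -152.1]
wrist_force: [-0.1, -0.5, -2.7]
opening: 0.0254
 t 17.45 pos [0.4732 0.0763 0.2134] rpy [-171.2   11.6 -152.1] F [-0.1 -0.5 -2.7] open 0.0254
 rotvec [ 0.006 -0.006  0.   ] rows 0.1  shift before rot cm [0.08 0.64 4.25] after rot cm [0.1  0.67 4.25] rows 1.0
```

```bash
cd .;
python3 -m pendant '[[[0.1,0.7,1.4,0.006,-0.006,0,0],[0,0,1.5,0,0,0,0],[0,0,0.8,0,0,0,0],[0,0,0,0,0,0,0],[0,0,0,0,0,0,0]]]'
python3 - <<'E'
from go import *
plan(hov(.02),RT)
snap("g")
for n in("probe_tip","spot"):
  for c in("scene","top"): print(c,n,[(np.round(r["uv"],1).tolist(),round(r["confidence"],2)) for r in bot.mark_of(c,n)])
o=bot.get_obs();R0=R.from_euler("xyz",o["tcp_rot"],degrees=True);t=o["ee_pos"]+R0.apply([.002,0,.096])
print("tip pred",t,proj("scene",t),proj("top",t),"spot",proj("scene",SP))
s=cv2.imread("pics/g_scene.png");cv2.imwrite("pics/g.png",cv2.resize(s[195:300,270:360],None,fx=5.5,fy=5.5,interpolation=cv2.INTER_CUBIC))
E
```

```text
time: 17.87
ee_pos: [0.4793, 0.0793, 0.1778]
tcp_rot: [-171.1, 11.6, -152.1]
wrist_force: [-0.2, 0.7, -1.4]
opening: 0.0255
 t 17.87 pos [0.4793 0.0793 0.1778] rpy [-171.1   11.6 -152.1] F [-0.2  0.7 -1.4] open 0.0255
 rotvec [ 0.003 -0.007 -0.   ] rows 0.1  shift before rot cm [0.01 0.12 1.66] after rot cm [0.03 0.12 1.66] rows 0.4
scene probe_tip [([315.2, 256.8], 0.56), ([382.0, 250.4], 0.5)]
top probe_tip []
scene spot [([311.1, 268.9], 0.75), ([274.8, 186.5], 0.47)]
top spot [([263.3, 229.9], 0.91), ([252.9, 244.5], 0.27)]
tip pred [0.50139073 0.07434964 0.08435462] [314.44937888 256.63660119] [256.82809244 236.95802976] spot [310.34231641 268.90171871]
```

View pics/g.png

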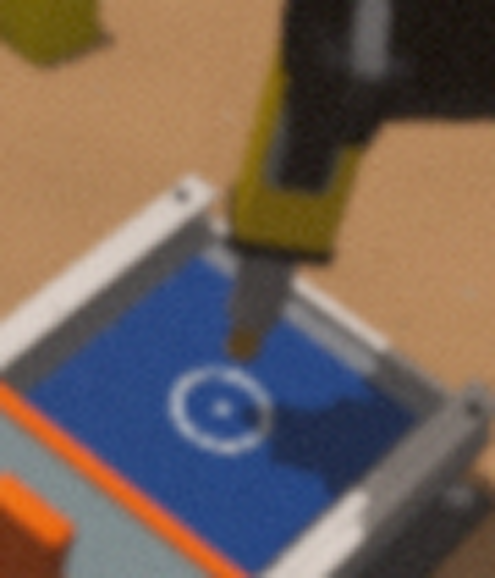

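Picture g shows the tip at about (242,355) and the ring centre at (222,408) in the crop. This agrees with the predicted tip to 1–2 px. I'll make the final approach in small steps.

```bash
cd .;
python3 -m pendant '[[[0,0.1,0.7,0.003,-0.007,0,0],[0,0,0.6,0,0,0,0],[0,0,0.5,0,0,0,0],[0,0,0,0,0,0,0],[0,0,0,0,0,0,0]]]'
cat > st.py <<'E'
from go import *
F=[];P=[]
plan(hov(0),RT)
for i in range(6):
    bot.camera("scene");o=bot.get_obs();F.append(o["wrist_force"]);P.append(o["ee_pos"])
F=np.mean(F,0);P=np.mean(P,0);e=SPOT.inv().apply(P+RT.apply([.002,0,0])-SP)
print("F.N",(F@N).round(2),"F",F.round(2),"axis over spot mm x,y",(e[:2]*1e3).round(1),"tcp height mm",(e[2]*1e3).round(1))
E
python3 st.py
```

```text
time: 18.58
ee_pos: [0.4836, 0.0797, 0.1587]
tcp_rot: [-170.8, 12.1, -152.0]
wrist_force: [-0.5, -0.2, -1.0]
opening: 0.0254
 t 18.58 pos [0.4836 0.0797 0.1587] rpy [-170.8   12.1 -152. ] F [-0.5 -0.2 -1. ] open 0.0254
 rotvec [-0.001  0.003  0.   ] rows 0.0  shift before rot cm [ 0.03 -0.03  1.72] after rot cm [ 0.03 -0.03  1.72] rows 0.4
F.N -1.43 F [-0.06 -0.05 -1.49] axis over spot mm x,y [0.3 0.5] tcp height mm 113.6
```

```bash
cd .;
python3 -m pendant '[[[0,0,0.5,0,0,0,0],[0,0,0.4,0,0,0,0],[0,0,0.3,0,0,0,0],[0,0,0,0,0,0,0]]]'
python3 st.py
python3 -m pendant '[[[0,0,0.3,0,0,0,0],[0,0,0,0,0,0,0]]]'
python3 st.py
```

```text
time: 19.22
ee_pos: [0.4878, 0.0794, 0.1474]
tcp_rot: [-170.8, 12.3, -152.0]
wrist_force: [-0.1, 1.4, -0.5]
opening: 0.0252
 t 19.22 pos [0.4878 0.0794 0.1474] rpy [-170.8   12.3 -152. ] F [-0.1  1.4 -0.5] open 0.0252
 rotvec [-0.002  0.005 -0.   ] rows 0.0  shift before rot cm [0.13 0.01 0.52] after rot cm [0.13 0.01 0.52] rows 0.1
F.N 0.59 F [-1.05 -0.03  0.33] axis over spot mm x,y [1.2 0.8] tcp height mm 101.9
time: 19.68
ee_pos: [0.4886, 0.0793, 0.1456]
tcp_rot: [-170.8, 12.3, -152.0]
wrist_force: [-0.6, 0.6, 1.2]
opening: 0.0252
 t 19.68 pos [0.4886 0.0793 0.1456] rpy [-170.8   12.3 -152. ] F [-0.6  0.6  1.2] open 0.0252
 rotvec [-0.002  0.006 -0.   ] rows 0.1  shift before rot cm [0.17 0.02 0.32] after rot cm [0.17 0.02 0.32] rows 0.1
F.N 1.43 F [-1.25  0.09  1.15] axis over spot mm x,y [1.5 0.9] tcp height mm 99.5
```

```bash
cd .;
python3 -m pendant '[[[0,0,0.3,0,0,0,0],[0,0,0,0,0,0,0],[0,0,0,0,0,0,0]]]'
python3 st.py
python3 -m pendant '[[[0,0,0,0,0,0,0],[0,0,0,0,0,0,0],[0,0,0,0,0,0,0],[0,0,0,0,0,0,0]]]'
python3 st.py
```

```text
time: 20.23
ee_pos: [0.4896, 0.0793, 0.1432]
tcp_rot: [-170.8, 12.4, -152.0]
wrist_force: [-1.7, 0.1, 2.4]
opening: 0.0255
 t 20.23 pos [0.4896 0.0793 0.1432] rpy [-170.8   12.4 -152. ] F [-1.7  0.1  2.4] open 0.0255
 rotvec [-0.002  0.007 -0.   ] rows 0.1  shift before rot cm [0.2  0.03 0.06] after rot cm [0.2  0.03 0.06] rows 0.0
F.N 2.39 F [-1.97  0.03  1.95] axis over spot mm x,y [1.7 0.9] tcp height mm 96.6
time: 20.87
ee_pos: [0.4895, 0.0793, 0.1433]
tcp_rot: [-170.8, 12.4, -152.0]
wrist_force: [-1.0, 0.9, 1.9]
opening: 0.0249
 t 20.87 pos [0.4895 0.0793 0.1433] rpy [-170.8   12.4 -152. ] F [-1.   0.9  1.9] open 0.0249
 rotvec [-0.002  0.007 -0.   ] rows 0.1  shift before rot cm [0.19 0.03 0.07] after rot cm [0.19 0.03 0.07] rows 0.1
F.N 2.49 F [-1.82  0.51  2.07] axis over spot mm x,y [1.7 1. ] tcp height mm 96.7
```

Run:
```python
from go import *
snap("h")
for n in("probe_tip","gauge","spot","guard_tab"):
  for c in("scene","top"): print(c,n,[(np.round(r["uv"],1).tolist(),round(r["confidence"],2)) for r in bot.mark_of(c,n)])
s=cv2.imread("pics/h_scene.png")
print("ring SP",proj("scene",SP),proj("scene",SP+.005*N))
hsv=cv2.cvtColor(s,cv2.COLOR_BGR2HSV)[250:284,296:326]
# coarse class map: B blue, w white, y brass/yellow, k dark/grey
for r in range(34):
    print(250+r,"".join("B" if 95<h<130 and S>110 else "y" if 8<h<35 and S>90 else "w" if v>130 and S<110 else "k" if v<75 else "." for h,S,v in hsv[r]))
```

```text
scene probe_tip [([383.6, 247.8], 0.54), ([357.3, 206.8], 0.45)]
top probe_tip []
scene gauge [([382.9, 218.2], 0.97), ([316.0, 249.2], 0.96)]
top gauge [([336.0, 270.4], 0.69), ([254.4, 237.9], 0.48)]
scene spot [([307.8, 271.0], 0.9)]
top spot [([260.9, 231.1], 0.9)]
scene guard_tab [([272.4, 292.0], 0.8)]
top guard_tab [([204.6, 227.7], 0.59)]
ring SP [310.34231641 268.90171871] [310.86962863 267.29207904]
250 BBBBBBBBBBkyyyyyyyyyyyyyyyyyyy
251 BBBBBBBBBBkkyyyyyyyyyyyyyyyyy.
252 BBBBBBBBBBBkkyyyyyyyyyyyyyyyy.
253 BBBBBBBBBBBBkkkkyyyyyyyyyyyy..
254 BBBBBBBBBBBBkkkkkkkkkkkkyyykk.
255 BBBBBBBBBBBB.kkkkkkkkkkkkkkk..
256 BBBBBBBBBBBB.kkkkkkkkk.BBBBBBB
257 BBBBBBBBBBBB.kkkkkkkk.BBBBBBBB
258 BBBBBBBBBBB..kkkkkkkk.BBBBBBBB
259 BBBBBBBBBBB.kkkkkkkkkBBBBBBBBB
260 BBBBBBBBBB..kkkkkkkk.BBBBBBBBB
261 BBBBBBBBBB..kkkkkkkk.BBBBBBBBB
262 BBBBBBBBw....kkkkkk.BBBBBBBBBB
263 BBBBBBBwww..kkkkkkk..BBBBBBBBB
264 BBBBBBwwww..kkkkkk...BBBBBBBBB
265 BBBBBwwww....kkkkk..wwBBBBBBBB
266 BBBBBwwwBB.kk.kkkk....BBBBBBBB
267 BBBBBwwwBB.kyykkkkB.....BBBBBB
268 BBBBBwwwBB.kyyykkkBB....BBBBBB
269 BBBBBwwwBBB.yyykkBBB....BBBBBB
270 BBBBBwwwBBB.kkkkBBBB.....BBBBB
271 BBBBBwwwwBBBB.BBBBBB....BBBBBB
272 BBBBBBwwwwBBBBBBBBBB....BBBBBB
273 BBBBBBwwwwwBBBBBBBB.....BBBBBB
274 BBBBBBBwwwwwwwBB.......BBBBBBB
275 BBBBBBBBBwwwwww........BBBBBBB
276 BBBBBBBBBBwwwww......BBBBBBBBB
277 BBBBBBBBBBBBBBw..BBBBBBBBBBBBB
278 BBBBBBBBBBBBBBBBBBBBBBBBBBBBBB
279 BBBBBBBBBBBBBBBBBBBBBBBBBBBBBB
280 BBBBBBBBBBBBBBBBBBBBBBBBBBBBBB
281 BBBBBBBBBBBBBBBBBBBBBBBBBBBBBB
282 BBBBBBBBBBBBBBBBBBBBBBBBBBBBBB
283 BBBBBBBBBBBBBBBBBBBBBBBBBBBBBB
```

Run:
```python
from go import *
bot.job_done(); print(bot.get_obs()["time"])
```

```text
the job is handed in; nothing more can be done
the job is handed in; nothing more can be done
```

The job is handed in, with the gauge held on the ring and its tip pressed about half way in. The clock was about 21 s at the last reading, and no verdict is reported.

**What I did**
- **Guard:** I slid it by its tab until it stopped. It moved only about 99 mm because it started about 19 mm open.
- **Gauge:** I took the one in the black stand, since the loose one is a larger look-alike.
- **Pressing:** I lifted the gauge out, tilted it square to the panel and lowered it onto the ring in small steps.

**Last checks**
- **Force:** about 3.9 N along the panel normal, measured against the level before contact. It rose by about 0.4 N per mm, as the spring should, so the tip is in by about 6 mm.
- **Position:** in the scene picture the tip sits within about 1 px (2 mm) of the ring's centre. The arm pose puts it at 1.7 mm and 1.0 mm off.
- **Squareness:** the tool is within 0.01 rad of my target pose. That target uses the given 15° slope and a bench direction taken from the pictures. The gauge's outline in the picture agrees roughly with it.
- **Grip:** the opening is 25 mm on the 26 mm body, and the arm was steady.

**What disagreed**
- **Contact height:** contact came 4–7 mm earlier than my picture-based heights predicted. I relied on the force and the tip's position in the picture instead.
- **Stop force:** the wrist force reached about 84 N while I confirmed the guard's stop. That is below the 120 N limit. I took it as finger contact on the tab and did not check the 40 N limit on the gripper body separately.
- **Tip detector:** in the final picture the network did not find the gripped gauge's tip, so I judged its place from the pixels.

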